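# Fetch the vial rack out of the gap with the hook

### The job

A vial rack has been pushed too deep into the narrow gap between the two instruments: take the hook from its rubber mat, drop it behind the rack's pull bar and drag the rack out towards you until you feel it sit square on the two spring pads of the end stop, whose setting along its slots is not known exactly. Keep the pull on for about half a second so that the pads feel a firm but gentle push (about 8 N on the pads; never pull the rack with more than 15 N, it holds glass vials), and touch the rack only with the hook. Then lay the hook back on its mat, upright as you found it, and leave the other things where they are.

Things in the scene. Friction and masses are not known exactly. Their poses are not given: they have to be found in the camera images.
- rack: Grey plastic rack of nine glass vials, loose on the bench, 0.28 to 0.46 kg: block 90 x 90 mm, 48 mm high (caps to 60 mm), with a steel pull bar standing out 30 mm from its near face. Origin on the bench under the middle of the pull bar; x points from the bar into the rack, y left, z up. The block's faces are at x = 30 and 120 mm. Sliding it takes about 1 to 4 N plus any rubbing on the guides.
- rack_bar (a point): Middle of the rack's pull bar, a level U of 7 mm round rod, 28 mm above the bench (rack origin + 28 mm in z): cross bar along the rack's y, 36 mm long, joined to the block by side arms at y = -18 and +18 mm.
- rack_gap (a point): Middle of the free gap between cross bar and block (17 mm behind the bar along rack x, 28 mm up), into which the hook's finger goes from above: 26 mm long in x, 29 mm wide in y.
- station: Fixed station: blue instrument (left, 190 wide, 140 mm high) and white pump (right, 150 wide, 120 mm high), and between them a gap 114 mm wide, too narrow for the gripper, where the rack stands. x points into the gap, away from the robot, y left. Origin on the bench, 90 mm before the instruments' faces, midway between the guides. The rack slides along station x from 100..130 mm to the end stop.
- stop (a point): End stop, midpoint of its setting range (station x = 45, z = 28 mm). A low bridge is clamped somewhere along its slots: its pad faces are at 30 to 60 mm, not measured, so feel for them. Two rubber pads (y = -36.5, +36.5 mm, 15 wide, 24 mm high) yield together towards the robot, 6 N per mm in all, 5 mm at most. The hook's rod passes freely between them along y = 0, over a 5 mm strap.
- mouth (a point): Mouth of the gap, on the bench, between the instruments' front faces (station x = 90 mm). From here to x = -10 mm two aluminium guide cheeks, 30 mm high, funnel from 114 to 98 mm apart.
- hook: Hook tool, 0.12 kg, standing on its mat, hook down: black handle 110 long, 22 wide, 36 mm high; from its front an 8 mm steel rod runs along x, its axis 30 mm above the underside, to x = 150 mm, then bends straight down to end level with the underside. Origin at the centre of the handle's underside; x to the hook, z up. Grip across the 22 mm width over the origin, about 24 mm above the underside.
- hook_tip (a point): Lower end of the hook's down-turned finger (8 mm thick), at x = 150 mm, z = 0 in the hook's frame.
- mat: Light grey rubber mat, 280 x 140 x 3 mm, fixed on the bench to the left or right. Origin at the centre of its underside, x along its length. At the start the hook stands on it with the handle's centre near x = -50 mm, y = 0.
- bin: Clear plastic open bin, 200 x 130 x 45 mm. Origin under its centre. Leave it alone.
- bottle: Glass bottle with a blue cap, 66 mm diameter, 130 mm high. Origin under its centre. Leave it alone.
- jar: Glass jar with a blue lid, 60 mm diameter, 100 mm high. Origin under its centre. Leave it alone.
- beaker: Glass beaker, 66 mm diameter, 80 mm high, on top of the blue instrument. Origin under its centre. Leave it alone.
- cap: Loose blue screw cap, 44 mm diameter, 20 mm high, on the bench. Origin under its centre. Leave it alone.
- carton: Small cardboard carton, 70 x 100 x 35 mm, on top of the pump. Origin under its centre. Leave it alone.
- spatula: Steel spatula, 180 mm long, on the bench. Leave it alone.
Things that resemble listed ones, but are neither listed nor needed, are in the scene too. What is shaped like the rack but brown or orange is not meant.

How it is judged:
By the outcome, as a careful person would: the job done as asked, in the order asked, and still so for the second after the job is handed in, with the robot touching nothing.
It also fails if it takes over 72 s, if anything falls off the work surface, if the arm or the gripper's body presses on something with over 40 N, if the wrist force passes 120 N, or if a joint passes its speed limit or range.

### The arm

A 6-joint arm with a two-finger parallel gripper is mounted at the origin on the work surface. World frame = base frame: x ahead of the robot, y to its left, z up, the work surface at z = 0. Lengths are in m, angles in rad, forces in N, time in s.
With the tool pointing down it reaches from about 0.25 to 0.725 m from the base axis. Payload 4 kg.
Tool frame: the origin (TCP) lies midway between the tips of the shut fingers; the grasp point (between the pads) lies 19 mm behind it; z points along the fingers, y is the line along which they close (so a half turn about z gives the same grasp; the last joint's range is limited). The gripper opens to 85 mm and grips with 20 to 120 N. Pads are 22 mm wide; open, the fingers measure 114 mm over their backs; the gripper's body (76 mm by 85 mm) begins 54 mm behind the grasp point. The pads swing forward as they close: fully open they stand 13 mm farther back than shut.
Start: joints at [-1.327, 0.241, 0.005, 1.335, 0, 1.571], TCP at [0.121, -0.485, 0.231] pointing down, gripper open.
Joint ranges: [-2.72, 2.72], [-1.05, 1.87], [-1.09, 1.28], [-1.99, 2.15], [-1.42, 1.44], [-3.14, 3.14]. Speed limits (rad/s): [2.79, 2.79, 3.14, 3.14, 3.14, 3.14].

### API

Orientations are given as [roll, pitch, yaw] about the fixed x, y, z axes, in that order (R = Rz(yaw) Ry(pitch) Rx(roll)).
In Python, from workcell import env, cams, job gives the robot as it stands.
- The arm moves only by the tool send_rows, never from a script. Its argument "rows" is a list that holds one entry, the list of rows, each a list of 5 numbers: the shift along the tool's x, y, z in m, then the turn about the tool's z in degrees, then the opening, from 0 (shut) to 1 (fully open). In form: [[[tx, ty, tz, yaw, jaw], ...]]. A call has 1 to 10 rows; each row is the pose to reach, as a shift and turn from the pose commanded when the call began, along the tool's axes at that moment; what a row does not reach only later rows make up. A row lasts 1/10 s, in which the tool goes at most 50 mm and 8.59 degrees, less where a joint would pass 70% of its speed; a pose out of reach is approached as far as the arm can. A call with a gripper value outside its range is refused whole. The fingers move at their own pace and stop on an object; "grip_force" is the grip in N (left out, the last holds). Time passes only in rows, so rows that repeat a pose let the fingers close. It gives the time, the measured TCP pose, the force, the opening and the grip force at its end, in the units of the state.
- env.sense(): the state, without advancing time (a new reading comes with each control period).
- cams.read_camera(name): name is "scene" or "top" or "wrist"; returns a dict with "pixels" (400x640x3 uint8, blue, green, red), "mtx" (3x3 intrinsics, pixels), "T" (4x4, takes a point from camera to world coordinates); the wrist camera has in their place "T_tool_cam" (4x4, takes a point from camera to tool coordinates, whose origin is the TCP and whose axes are the flange's). Camera axes: x right, y down, z forward; pixel columns grow to the right and rows downward; lengths in m; the calibration is good to about 2 mm. A picture is of the moment at which its call begins: read the wrist's pose just before it. There is no depth.
- job.hand_in(): hands the job in; it is judged then, once.
The state is a dict: "time": time; "qpos": joint angles; "dq": joint speeds; "joint_efforts": joint torques, N m; "tcp_pos": TCP position; "eef_rot": TCP orientation; "force": force on the tool from outside, world axes, zero at the start; "torque": the same for the moment, N m; "width": finger opening in m; "grip_force": force on a finger pad.
Only numpy, scipy, OpenCV 4.12 (cv2) and the standard library are available. Lean on these libraries where they do the work, as an engineer would, in place of code of your own. Each camera call takes 0.05 s, during which the arm holds its last target. There are 200 camera calls.

## Working session

There is one attempt and no reset: what is moved stays moved. The work goes in short steps, Python scripts to look and compute and a tool call to move; the robot and the scene stay as the last step left them, time stands still between calls to the robot, and variables do not carry over. Pictures are saved under pics/ and viewed, at most 10 in all, crops included, and the job is handed in when it is done.

Besides the shell and the picture viewer there is one more tool, called after "Emit:" as name([rows], argument=value, ...), one row to a line, values as JSON. send_rows: Moves the arm, as the interface text tells. Its arguments: {"type":"object","properties":{"rows":{"type":"array","items":{"type":"array","items":{"type":"array","items":{"type":"number"}}}},"grip_force":{"type":"number"}},"required":["rows"]}

```bash
ls; mkdir -p pics; python3 - <<'E'
from workcell import env,cams
import cv2,numpy as np
s=env.sense();print({k:np.round(s[k],3).tolist() for k in s})
for n in("scene","top"):
    r=cams.read_camera(n);cv2.imwrite(f"pics/{n}0.png",r["pixels"]);np.savez(f"{n}0.npz",**r);print(n,np.round(r["mtx"],1).tolist(),np.round(r["T"],3).tolist())
r=cams.read_camera("wrist");print(np.round(r["T_tool_cam"],3).tolist(),np.round(r["mtx"],1).tolist())
E
```

```text
pics
{'time': 0.0, 'qpos': [-1.327, 0.241, 0.004, 1.335, 0.0, 1.571], 'dq': [-0.0, -0.001, 0.001, 0.0, -0.002, 0.0], 'joint_efforts': [-0.0, -37.232, 25.24, 0.017, 0.0, 0.0], 'tcp_pos': [0.121, -0.485, 0.23], 'eef_rot': [-3.14, -0.0, 0.244], 'force': [-0.06, -0.422, -0.293], 'torque': [0.003, 0.011, 0.046], 'grip_force': 0.0, 'width': 0.085}
scene [[474.7, 0.0, 316.0], [0.0, 474.7, 207.7], [0.0, 0.0, 1.0]] [[0.807, 0.366, -0.463, 1.302], [0.59, -0.489, 0.643, -0.973], [0.009, -0.792, -0.611, 1.042], [0.0, 0.0, 0.0, 1.0]]
top [[399.9, 0.0, 310.8], [0.0, 399.9, 194.4], [0.0, 0.0, 1.0]] [[-0.021, -0.985, 0.173, 0.375], [-1.0, 0.023, 0.008, 0.007], [-0.012, -0.173, -0.985, 1.392], [0.0, 0.0, 0.0, 1.0]]
[[-0.001, -0.954, -0.301, 0.077], [1.0, -0.0, -0.001, -0.0], [0.001, -0.301, 0.954, -0.143], [0.0, 0.0, 0.0, 1.0]] [[292.0, 0.0, 316.0], [0.0, 292.0, 206.4], [0.0, 0.0, 1.0]]
```

View pics/top0.png

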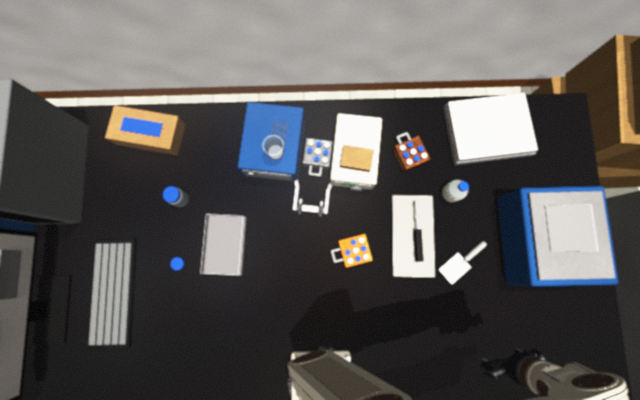

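View pics/scene0.png

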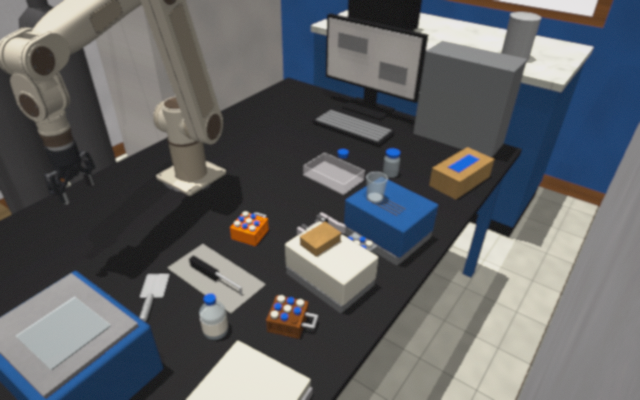

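The top view shows three rack-shaped things: grey at (318,152) between the blue and white instruments, brown at (410,152) and orange at (353,250). The grey one is meant, since it is grey and stands in the gap. The hook is on its mat with the handle near (418,245) and the rod running up to (414,203). I'll confirm this in a crop and measure.

```bash
cat > h.py <<'E'
import numpy as np,cv2
from scipy.spatial.transform import Rotation as R
def ray(K,T,uv,z):
    uv=np.atleast_2d(uv).astype(float)
    d=np.c_[(uv-K[[0,1],2])/K[[0,1],[0,1]],np.ones(len(uv))]@T[:3,:3].T
    return T[:3,3]+d*((z-T[2,3])/d[:,2])[:,None]
def proj(K,T,P):
    p=(np.atleast_2d(P)-T[:3,3])@T[:3,:3]; return p[:,:2]/p[:,2:]*K[[0,1],[0,1]]+K[[0,1],2]
def toolT(s):
    T=np.eye(4);T[:3,:3]=R.from_euler('xyz',s['eef_rot']).as_matrix();T[:3,3]=s['tcp_pos'];return T
def wrist(env,cams):
    s=env.sense();r=cams.read_camera("wrist");return r["pixels"],r["mtx"],toolT(s)@r["T_tool_cam"],s
E
python3 - <<'E'
from h import *
d=np.load("top0.npz");im,K,T=d["pixels"],d["mtx"],d["T"]
cv2.imwrite("pics/crop.png",cv2.resize(im[90:290,230:450],None,fx=3,fy=3,interpolation=cv2.INTER_CUBIC))
sub=np.zeros(im.shape[:2],np.uint8);sub[185:285,385:442]=1
g=im.max(2)
m=((g>120)&(sub>0)).astype(np.uint8);c=max(cv2.findContours(m,0,2)[0],key=cv2.contourArea)
(b)=cv2.boxPoints(cv2.minAreaRect(c));W=ray(K,T,b,.003);print("mat",b.round(1).tolist(),W.round(3).tolist(),W.mean(0).round(3),[np.linalg.norm(W[i]-W[i-1]).round(3) for i in range(4)])
ins=np.zeros_like(sub);cv2.fillConvexPoly(ins,cv2.convexHull(c),1);ins=cv2.erode(ins,np.ones((5,5)))
m=((g<80)&(ins>0)).astype(np.uint8);c=max(cv2.findContours(m,0,2)[0],key=cv2.contourArea)
b=cv2.boxPoints(cv2.minAreaRect(c));W=ray(K,T,b,.035);print("handle",b.round(1).tolist(),W.round(3).tolist(),W.mean(0).round(3))
print("bar",ray(K,T,[315,175],.028),"guides",ray(K,T,[[297,182],[328,185],[296,210],[326,213]],.03).round(3).tolist())
E
```

```text
mat [[392.0, 195.0], [435.0, 195.0], [435.0, 277.0], [392.0, 277.0]] [[0.611, -0.267, 0.003], [0.607, -0.418, 0.003], [0.325, -0.396, 0.003], [0.328, -0.251, 0.003]] [ 0.468 -0.333  0.003] [np.float64(0.283), np.float64(0.151), np.float64(0.283), np.float64(0.146)]
handle [[413.29998779296875, 230.0], [420.0, 229.60000610351562], [421.8999938964844, 259.8999938964844], [415.20001220703125, 260.29998779296875]] [[0.483, -0.326, 0.035], [0.484, -0.348, 0.035], [0.383, -0.348, 0.035], [0.382, -0.325, 0.035]] [ 0.433 -0.337  0.035]
bar [[0.68364409 0.00236665 0.028     ]] guides [[0.66, 0.066, 0.03], [0.647, -0.042, 0.03], [0.562, 0.071, 0.03], [0.549, -0.032, 0.03]]
```

View pics/crop.png

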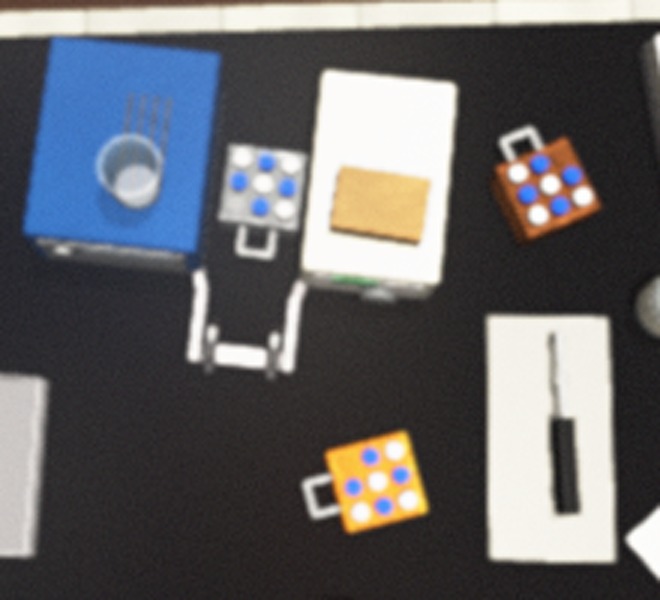

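The crop confirms it: the grey rack is in the gap with its bar at crop (255,253), and the hook's handle is at (565,465) with its tip at (552,335). The mat measures 283x148 mm, which fits. I'll move above the handle.

Emit:
send_rows([
  [[0.17, -0.034, 0.03, 7, 1], [0.3355, -0.069, 0.061, 14, 1], [0.3355, -0.069, 0.061, 14, 1], [0.3355, -0.069, 0.061, 14, 1], [0.3355, -0.069, 0.061, 14, 1], [0.3355, -0.069, 0.061, 14, 1], [0.3355, -0.069, 0.061, 14, 1], [0.3355, -0.069, 0.061, 14, 1], [0.3355, -0.069, 0.061, 14, 1], [0.3355, -0.069, 0.061, 14, 1]],
])

```text
time: 1.15
tcp_pos: [0.4287, -0.3376, 0.1702]
eef_rot: [-3.141, 0.001, -0.001]
force: [0.3, -0.1, 0.8]
width: 0.0854
grip_force: 0.0
```

```bash
python3 - <<'E'
from h import *
from workcell import env,cams
im,K,T,s=wrist(env,cams);print(s['tcp_pos'],s['eef_rot'],s['time'])
cv2.imwrite("pics/w1.png",im);np.savez("w1.npz",im=im,K=K,T=T)
E
```

```text
[ 0.42870879 -0.33755631  0.17019343] [-3.14139116e+00  9.36092844e-04 -1.34971968e-03] 1.15
```

View pics/w1.png

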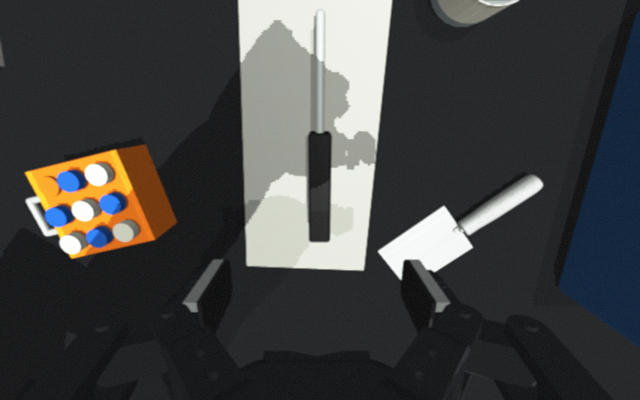

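The wrist view shows the handle's top from row 132 to 241 at columns 309–331, the rod tip at about (320,12), and the mat's near edge at rows 263–270. I'll convert these to positions.

```bash
python3 - <<'E'
from h import *
d=np.load("w1.npz");im,K,T=d["im"],d["K"],d["T"]
g=im.max(2);m=np.zeros(g.shape,np.uint8);m[125:248,300:340]=(g[125:248,300:340]<60)
c=max(cv2.findContours(m,0,2)[0],key=cv2.contourArea);print(cv2.boundingRect(c),cv2.minAreaRect(c))
for r in (145,165,185,205,225):
    x=np.where(m[r])[0];print(r,x.min(),x.max(),ray(K,T,[[x.min(),r],[x.max()+1,r]],.039).round(4)[:,:2].tolist())
print("ends",ray(K,T,[[320,132],[320,241.5]],.039).round(4).tolist())
print("tip",ray(K,T,[[320,10],[320,70],[320,120]],.035).round(4).tolist())
print("mat",ray(K,T,[[245,263],[364,271]],.003).round(4).tolist())
E
```

```text
(309, 131, 22, 110) ((319.5, 185.5), (109.0, 21.0), 90.0)
145 309 330 [[0.4788, -0.3305], [0.4788, -0.3508]]
165 309 330 [[0.4603, -0.3303], [0.4603, -0.351]]
185 309 329 [[0.441, -0.3301], [0.441, -0.3503]]
205 309 328 [[0.4209, -0.3299], [0.4209, -0.3496]]
225 310 328 [[0.3999, -0.3308], [0.3998, -0.3498]]
ends [[0.4904, -0.3406, 0.039], [0.3818, -0.3408, 0.039]]
tip [[0.5876, -0.3404, 0.035], [0.5425, -0.3405, 0.035], [0.5008, -0.3406, 0.035]]
mat [[0.3377, -0.2524, 0.003], [0.3268, -0.394, 0.003]]
```

Emit:
send_rows([
  [[0.007, 0.003, 0.05, 0, 1], [0.007, 0.003, 0.1, 0, 1], [0.007, 0.003, 0.14, 0, 1], [0.007, 0.003, 0.163, 0, 1], [0.007, 0.003, 0.163, 0, 1], [0.007, 0.003, 0.163, 0, 0], [0.007, 0.003, 0.163, 0, 0], [0.007, 0.003, 0.163, 0, 0], [0.007, 0.003, 0.163, 0, 0], [0.007, 0.003, 0.163, 0, 0]],
], grip_force=70)

```text
time: 2.2
tcp_pos: [0.4377, -0.341, 0.0089]
eef_rot: [3.14, -0.003, -0.0]
force: [1.0, -0.6, 10.9]
width: 0.0207
grip_force: 70.4
```

Emit:
send_rows([
  [[0, 0, -0.02, 0, 0], [0, 0, -0.06, 0, 0], [0, 0, -0.11, 0, 0], [0, -0.03, -0.15, 0, 0], [0, -0.07, -0.16, 0, 0], [0, -0.11, -0.16, 0, 0], [0, -0.15, -0.16, 0, 0], [0, -0.19, -0.16, 0, 0], [0, -0.23, -0.16, 0, 0], [0, -0.27, -0.16, 0, 0]],
])

```text
time: 3.2
tcp_pos: [0.4363, -0.0686, 0.1675]
eef_rot: [3.142, -0.0, -0.001]
force: [0.9, -0.6, -1.8]
width: 0.0208
grip_force: 68.8
```

Emit:
send_rows([
  [[0, -0.04, 0, 1, 0], [0.02, -0.085, 0, 2, 0], [0.05, -0.085, 0, 4.4, 0], [0.07, -0.085, 0, 4.4, 0], [0.07, -0.085, 0, 4.4, 0], [0.07, -0.085, 0, 4.4, 0]],
])

```text
time: 3.8
tcp_pos: [0.505, -0.0128, 0.1668]
eef_rot: [-3.119, 0.002, -0.038]
force: [1.1, -0.4, -1.8]
width: 0.0211
grip_force: 69.0
```

```bash
python3 - <<'E'
from h import *
from workcell import env,cams
im,K,T,s=wrist(env,cams);print(s['tcp_pos'],s['eef_rot'],s['time'],s['force'])
np.savez("w2.npz",im=im,K=K,T=T)
r=cams.read_camera("top");np.savez("top1.npz",**r)
c=cv2.resize(r["pixels"][130:230,270:350],None,fx=5,fy=5,interpolation=cv2.INTER_CUBIC)
d=np.load("top0.npz")["pixels"]
c0=cv2.resize(d[130:230,270:350],None,fx=5,fy=5,interpolation=cv2.INTER_CUBIC)
cv2.imwrite("pics/w2.png",im);cv2.imwrite("pics/t2.png",np.hstack([c0,c]))
E
```

```text
[ 0.50496821 -0.01277779  0.1668138 ] [-3.11941670e+00  2.31579141e-03 -3.76302276e-02] 3.8 [ 1.06349023 -0.44057295 -1.77192195]
```

View pics/w2.png

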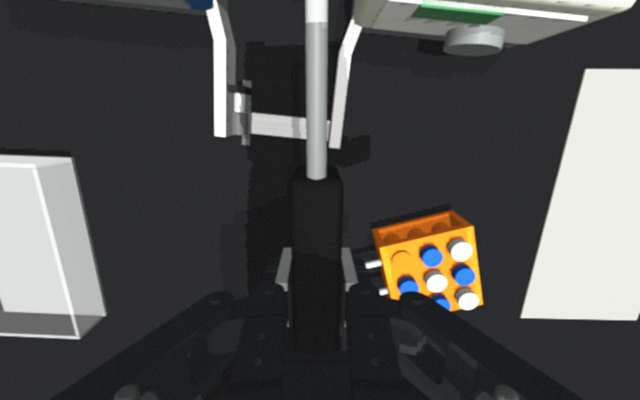

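View pics/t2.png

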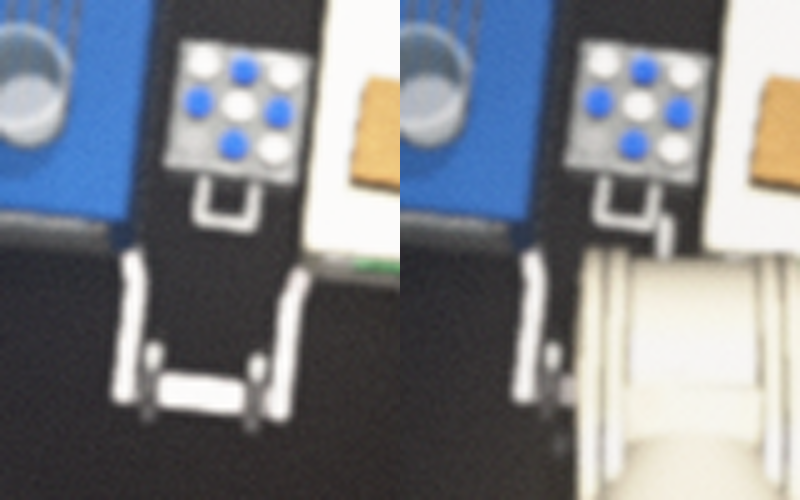

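The top crop (5x, origin (270,130)) shows the bar from (197,222) to (258,228), the block-top near edge from (165,165) to (297,183), and the hook's tip right of the bar at (666,225). The wrist view shows the cheek ends at (221,136) and (335,147), with the rod running up at column 317. Next I'll compute the station and rack frames.

```bash
python3 - <<'E'
from h import *
d=np.load("top0.npz");K,T=d["mtx"],d["T"]
f=lambda p,z:ray(K,T,np.array(p)/5+[269.9,129.9],z).round(4)[:,:2].tolist()
print("bar",f([[197,222],[258,228]],.028))
print("blk",f([[182,38],[310,55],[297,183],[165,165]],.048))
print("cheeks far/near L,R",f([[133,255],[124,402],[298,270],[280,417]],.03))
print("bluecorner",f([[130,218]],.14),"pump",f([[303,250]],.12))
print("stop bridge ends",f([[158,392],[242,397],[153,355],[257,362]],.024))
print("tip@top1 rodtop z~.195", f([[666-400,218]],.197))
d=np.load("w2.npz");K,T=d["K"],d["T"]
print("w cheeks near L,R",ray(K,T,[[221,136],[335,147]],.03).round(4)[:,:2].tolist())
print("w cheek bends L R",ray(K,T,[[229,45],[357,28]],.03).round(4)[:,:2].tolist())
print("rod",ray(K,T,[[317,178],[316,25]],.194).round(4)[:,:2].tolist())
from workcell import env
s=env.sense();print(s['tcp_pos'],s['eef_rot'])
E
```

```text
bar [[0.6866, 0.0222], [0.6813, -0.0203]]
blk [[0.8143, 0.0298], [0.7996, -0.0594], [0.708, -0.0476], [0.723, 0.0433]]
cheeks far/near L,R [[0.6637, 0.0672], [0.5607, 0.075], [0.6503, -0.0472], [0.5478, -0.0319]]
bluecorner [[0.6648, 0.064]] pump [[0.6453, -0.0473]]
stop bridge ends [[0.5679, 0.0517], [0.5631, -0.0062], [0.5939, 0.0547], [0.5873, -0.0172]]
tip@top1 rodtop z~.195 [[0.6496, -0.0219]]
w cheeks near L,R [[0.5659, 0.0779], [0.5519, -0.0287]]
w cheek bends L R [[0.6415, 0.0605], [0.6496, -0.049]]
rod [[0.5578, -0.0152], [0.6117, -0.0169]]
[ 0.50444698 -0.01294147  0.16703735] [-3.11939978e+00  2.09353646e-03 -3.79506391e-02]
```

```bash
python3 - <<'E'
from workcell import env
s=env.sense();print(s['qpos'].round(3),s['dq'].round(3),s['torque'].round(2))
E
```

```text
[-0.039  0.289 -0.102  1.182  0.022  3.141] [-0.002 -0.007 -0.005 -0.003 -0.001  0.001] [-0.    0.01 -0.05]
```

Emit:
send_rows([
  [[0.0, -0.01, 0, 2, 0], [0.0, -0.02, 0, 4, 0], [0, -0.03, 0, 5.3, 0], [0, -0.03, 0, 5.3, 0], [0, -0.03, 0, 5.3, 0]],
])

```text
time: 4.4
tcp_pos: [0.5038, -0.0222, 0.1681]
eef_rot: [-3.088, 0.003, -0.075]
force: [0.4, 0.4, -1.2]
width: 0.021
grip_force: 69.0
```

```bash
python3 - <<'E'
from workcell import env
s=env.sense();print(s['qpos'].round(3),s['dq'].round(3),s['eef_rot'],s['tcp_pos'])
E
```

```text
[-0.076  0.288 -0.101  1.185  0.054  3.141] [ 0.01   0.001  0.001 -0.    -0.001 -0.001] [-3.08786654  0.00311368 -0.07543602] [ 0.50380661 -0.02224585  0.16811699]
```

The last joint has hit its 3.14 limit, so this grasp can't yaw to the station's −7.5°. I'll put the hook back on the mat and regrasp it with the hand turned by half a turn. First I'll check how the commanded pose recovers.

Emit:
send_rows([
  [[-0.02, 0.04, 0, -4, 0], [-0.04, 0.08, 0, -6, 0], [-0.06, 0.12, 0, -6, 0], [-0.06, 0.15, 0, -6, 0], [-0.06, 0.15, 0, -6, 0], [-0.06, 0.15, 0, -6, 0]],
])

```text
time: 5.0
tcp_pos: [0.4328, -0.1672, 0.1602]
eef_rot: [-3.088, -0.003, 0.028]
force: [-0.4, -0.4, -1.1]
width: 0.0213
grip_force: 69.2
```

```bash
python3 - <<'E'
from workcell import env
s=env.sense();print(s['qpos'].round(3),s['eef_rot'],s['tcp_pos'])
E
```

```text
[-0.401  0.231 -0.2    1.16   0.05   2.711] [-3.08752123e+00 -2.61806425e-03  2.82102106e-02] [ 0.43281817 -0.16719168  0.16020963]
```

```bash
cat > go.py <<'E'
import sys
from h import *
from workcell import env
s=env.sense();M=toolT(s)[:3,:3]
for a in sys.argv[1:]:
    print(a,(M.T@(np.array([float(v) for v in a.split(",")])-s['tcp_pos'])).round(4))
print(np.round(s['tcp_pos'],4),np.round(s['eef_rot'],3),np.round(s['qpos'],3),s['time'])
E
python3 go.py .4377,-.341,.10 .4377,-.341,.0105 .4377,-.341,.13
```

```text
.4377,-.341,.10 [-0.0002  0.1769  0.0507]
.4377,-.341,.0105 [-0.0004  0.1817  0.1401]
.4377,-.341,.13 [-1.000e-04  1.753e-01  2.080e-02]
[ 0.4328 -0.1672  0.1602] [-3.088e+00 -3.000e-03  2.800e-02] [-0.401  0.231 -0.2    1.16   0.05   2.711] 5.0
```

Emit:
send_rows([
  [[0, 0.04, 0, 1.6, 0], [0, 0.08, 0.005, 1.6, 0], [0, 0.12, 0.01, 1.6, 0], [0, 0.16, 0.015, 1.6, 0], [0, 0.175, 0.021, 1.6, 0], [0, 0.177, 0.05, 1.6, 0], [0, 0.179, 0.09, 1.6, 0], [0, 0.181, 0.12, 1.6, 0], [0, 0.182, 0.134, 1.6, 0], [0, 0.182, 0.138, 1.6, 0]],
])

```text
time: 6.0
tcp_pos: [0.4375, -0.3383, 0.0102]
eef_rot: [-3.084, 0.003, 0.004]
force: [-0.5, 0.9, -0.7]
width: 0.0212
grip_force: 69.4
```

```bash
python3 go.py .4377,-.341,.0095
```

```text
.4377,-.341,.0095 [0.0002 0.0028 0.0005]
[ 0.4375 -0.3383  0.0102] [-3.084e+00  3.000e-03  4.000e-03] [-0.682  0.561 -0.132  0.916  0.043  2.455] 6.0
```

Emit:
send_rows([
  [[0, 0.002, 0.001, 0, 0], [0, 0.002, 0.002, 0, 0], [0, 0.002, 0.002, 0, 0.5], [0, 0.002, 0.002, 0, 1], [0, 0.002, 0.002, 0, 1], [0, 0.002, 0.0, 0, 1], [0, 0, -0.03, 0, 1], [0, -0.003, -0.07, 0, 1], [0, -0.006, -0.11, 0, 1], [0, -0.006, -0.13, -8, 1]],
])

```text
time: 7.0
tcp_pos: [0.4397, -0.3431, 0.147]
eef_rot: [-3.093, -0.013, 0.145]
force: [0.8, -0.2, 0.3]
width: 0.0855
grip_force: 0.0
```

Emit:
send_rows([
  [[0, 0, 0, -8.5, 1], [0, 0, 0, -17, 1], [0, 0, 0, -25.5, 1], [0, 0, 0, -34, 1], [0, 0, 0, -42.5, 1], [0, 0, 0, -51, 1], [0, 0, 0, -59.5, 1], [0, 0, 0, -68, 1], [0, 0, 0, -76.5, 1], [0, 0, 0, -85, 1]],
])

```text
time: 8.0
tcp_pos: [0.4382, -0.3421, 0.1431]
eef_rot: [3.137, -0.053, 1.631]
force: [-0.2, 0.1, 0.5]
width: 0.0851
grip_force: 0.0
```

Emit:
send_rows([
  [[0, 0, 0, -8.5, 1], [0, 0, 0, -17, 1], [0, 0, 0, -25.5, 1], [0, 0, 0, -34, 1], [0, 0, 0, -42.5, 1], [0, 0, 0, -51, 1], [0, 0, 0, -59.5, 1], [0, 0, 0, -68, 1], [0, 0, 0, -76.5, 1], [0, 0, 0, -85, 1]],
])

```text
time: 9.0
tcp_pos: [0.4382, -0.3421, 0.1431]
eef_rot: [3.088, -0.0, 3.115]
force: [-0.2, -0.1, 0.5]
width: 0.0856
grip_force: 0.0
```

Emit:
send_rows([
  [[0, 0, 0, -8.5, 1], [0, 0, 0, -17, 1], [0, 0, 0, -25.5, 1], [0, 0, 0, -34, 1], [0, 0, 0, -42.5, 1], [0, 0, 0, -51, 1], [0, 0, 0, -59.5, 1], [0, 0, 0, -68, 1], [0, 0, 0, -76.5, 1], [0, 0, 0, -85, 1]],
])

```text
time: 10.0
tcp_pos: [0.4382, -0.3421, 0.1431]
eef_rot: [3.136, 0.053, -1.685]
force: [0.1, 0.0, 0.4]
width: 0.0854
grip_force: 0.0
```

```bash
python3 go.py .4377,-.341,.13
```

```text
.4377,-.341,.13 [-0.0003  0.0006  0.0131]
[ 0.4382 -0.3421  0.1431] [ 3.136  0.053 -1.685] [-0.686  0.427  0.035  1.212  0.042 -2.143] 10.0
```

```bash
python3 go.py .44,-.02,.19
```

```text
.44,-.02,.19 [-0.3223  0.0351 -0.0296]
[ 0.4382 -0.3421  0.1431] [ 3.136  0.053 -1.685] [-0.686  0.427  0.035  1.212  0.042 -2.143] 10.0
```

Emit:
send_rows([
  [[-0.04, 0.004, -0.01, -8.5, 1], [-0.08, 0.008, -0.02, -17, 1], [-0.12, 0.012, -0.03, -25.5, 1], [-0.16, 0.017, -0.03, -34, 1], [-0.2, 0.022, -0.03, -42.5, 1], [-0.24, 0.026, -0.03, -51, 1], [-0.28, 0.03, -0.03, -59.5, 1], [-0.322, 0.035, -0.03, -68, 1], [-0.322, 0.035, -0.03, -76.5, 1], [-0.322, 0.035, -0.03, -85, 1]],
])

```text
time: 11.0
tcp_pos: [0.4421, -0.0187, 0.1907]
eef_rot: [-3.089, 0.009, -0.198]
force: [-0.1, -0.4, -0.1]
width: 0.0853
grip_force: 0.0
```

Emit:
send_rows([
  [[0, 0, 0, -8, 1], [0, 0, 0, -13, 1], [0, 0, 0, -13, 1]],
])

```text
time: 11.3
tcp_pos: [0.4423, 0.0066, 0.1905]
eef_rot: [-3.108, -0.002, -0.009]
force: [0.8, -0.1, 0.4]
width: 0.0855
grip_force: 0.0
```

```bash
python3 go.py .44,-.02,.19
```

```text
.44,-.02,.19 [-0.0021  0.0267 -0.0005]
[0.4423 0.0066 0.1905] [-3.108e+00 -2.000e-03 -9.000e-03] [-0.008  0.149 -0.219  1.201  0.034 -3.141] 11.3
```

Emit:
send_rows([
  [[0, 0, 0, -4, 1], [0, 0, 0, -4, 1]],
])

```text
time: 11.5
tcp_pos: [0.4417, 0.0231, 0.1903]
eef_rot: [-3.122, -0.004, 0.038]
force: [-1.0, 0.2, 1.1]
width: 0.0857
grip_force: 0.0
```

```bash
python3 go.py .44,-.02,.19
```

```text
.44,-.02,.19 [-0.0033  0.043  -0.0005]
[0.4417 0.0231 0.1903] [-3.122 -0.004  0.038] [ 0.039  0.148 -0.221  1.198  0.02  -3.141] 11.5
```

Emit:
send_rows([
  [[0, 0, 0, -5, 1], [0, 0, 0, -5, 1]],
])

```text
time: 11.7
tcp_pos: [0.4396, 0.0444, 0.1902]
eef_rot: [-3.139, -0.005, 0.098]
force: [-0.5, -0.6, 0.1]
width: 0.0855
grip_force: 0.0
```

```bash
python3 go.py .4377,-.341,.16
```

```text
.4377,-.341,.16 [-0.0398  0.3834  0.0292]
[0.4396 0.0444 0.1902] [-3.139 -0.005  0.098] [ 9.900e-02  1.460e-01 -2.230e-01  1.197e+00  2.000e-03 -3.141e+00] 11.7
```

Emit:
send_rows([
  [[0, 0, 0, 8.5, 1], [0, 0, 0, 17, 1], [0, 0.04, 0, 25.5, 1], [-0.005, 0.08, 0, 34, 1], [-0.01, 0.12, 0.01, 42.5, 1], [-0.015, 0.16, 0.01, 51, 1], [-0.02, 0.21, 0.015, 59.5, 1], [-0.025, 0.26, 0.02, 68, 1], [-0.03, 0.31, 0.025, 76.5, 1], [-0.04, 0.36, 0.029, 85, 1]],
])

```text
time: 12.7
tcp_pos: [0.4342, -0.3191, 0.1602]
eef_rot: [-3.136, 0.001, -1.395]
force: [0.2, -0.2, -0.0]
width: 0.0855
grip_force: 0.0
```

```bash
python3 go.py .4377,-.341,.16
```

```text
.4377,-.341,.16 [0.0222 0.0003 0.0002]
[ 0.4342 -0.3191  0.1602] [-3.136e+00  1.000e-03 -1.395e+00] [-0.636  0.355 -0.027  1.186  0.005 -2.383] 12.7
```

Emit:
send_rows([
  [[0.022, 0, 0, 8.5, 1], [0.022, 0, 0, 17, 1], [0.022, 0, 0, 25.5, 1], [0.022, 0, 0, 34, 1], [0.022, 0, 0, 42.5, 1], [0.022, 0, 0, 51, 1], [0.022, 0, 0, 59.5, 1], [0.022, 0, 0, 68, 1], [0.022, 0, 0, 76.5, 1], [0.022, 0, 0, 85, 1]],
])

```text
time: 13.7
tcp_pos: [0.4381, -0.3386, 0.1603]
eef_rot: [3.141, 0.005, -2.879]
force: [0.1, -0.4, 0.7]
width: 0.0853
grip_force: 0.0
```

Emit:
send_rows([
  [[0, 0, 0, 8, 1], [0, 0, 0, 14.3, 1], [0, 0, 0, 14.3, 1], [0, 0, 0, 14.3, 1]],
])

```text
time: 14.1
tcp_pos: [0.4385, -0.3382, 0.1603]
eef_rot: [3.139, 0.005, -3.119]
force: [0.2, -0.8, -0.1]
width: 0.085
grip_force: 0.0
```

```bash
python3 go.py .4377,-.341,.007; python3 - <<'E'
from h import *
from workcell import env,cams
im,K,T,s=wrist(env,cams);np.savez("w3.npz",im=im,K=K,T=T);cv2.imwrite("pics/w3.png",im)
E
```

```text
.4377,-.341,.007 [ 0.0016 -0.0032  0.1533]
[ 0.4385 -0.3382  0.1603] [ 3.139  0.005 -3.119] [-0.66   0.384  0.017  1.202  0.005 -0.682] 14.1
```

View pics/w3.png

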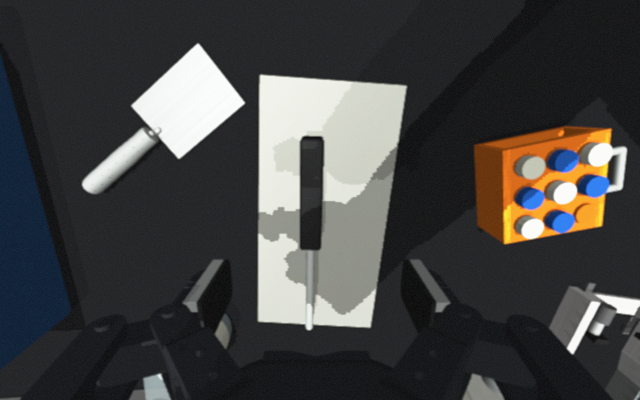

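The hook stands on the mat with its handle at columns 301–323, rows 137–249, and the rod down to (310,327).

```bash
python3 - <<'E'
from h import *
d=np.load("w3.npz");im,K,T=d["im"],d["K"],d["T"]
print(ray(K,T,[[312,137],[310.5,249]],.039).round(4).tolist(), ray(K,T,[[310,325]],.037).round(4).tolist())
g=im.max(2)
for r in(150,190,230):
    x=np.where(g[r,290:335]<60)[0]+290;print(r,x.min(),x.max(),ray(K,T,[[(x.min()+x.max()+1)/2,r]],.039).round(4).tolist())
E
```

```text
[[0.3816, -0.3422, 0.039], [0.4903, -0.3417, 0.039]] [[0.5832, -0.3408, 0.037]]
150 301 322 [[0.3929, -0.342, 0.039]]
190 301 321 [[0.4297, -0.3418, 0.039]]
230 300 320 [[0.4699, -0.3421, 0.039]]
```

Emit:
send_rows([
  [[0.003, -0.004, 0.05, 1.3, 1], [0.003, -0.004, 0.1, 1.3, 1], [0.003, -0.004, 0.14, 1.3, 1], [0.003, -0.004, 0.152, 1.3, 1], [0.003, -0.004, 0.152, 1.3, 1], [0.003, -0.004, 0.152, 1.3, 0], [0.003, -0.004, 0.152, 1.3, 0], [0.003, -0.004, 0.152, 1.3, 0], [0.003, -0.004, 0.152, 1.3, 0], [0.003, -0.004, 0.152, 1.3, 0]],
], grip_force=70)

```text
time: 15.15
tcp_pos: [0.4379, -0.342, 0.0098]
eef_rot: [3.141, 0.007, 3.141]
force: [0.8, -0.9, 8.5]
width: 0.0205
grip_force: 70.0
```

```bash
python3 go.py .44,.01,.16 .50,.026,.14
```

```text
.44,.01,.16 [-0.0028  0.352  -0.15  ]
.50,.026,.14 [-0.0627  0.3681 -0.1296]
[ 0.4379 -0.342   0.0098] [3.141 0.007 3.141] [-0.666  0.536 -0.177  0.852  0.005 -0.665] 15.15
```

Emit:
send_rows([
  [[0, 0, -0.03, 0, 0], [0, 0, -0.08, 0, 0], [0, 0.02, -0.12, 0, 0], [0, 0.06, -0.15, 0, 0], [0, 0.1, -0.15, 2, 0], [0, 0.15, -0.15, 4, 0], [0, 0.2, -0.15, 6, 0], [0, 0.25, -0.15, 7.5, 0], [0, 0.3, -0.15, 7.5, 0], [0, 0.35, -0.15, 7.5, 0]],
])

```text
time: 16.15
tcp_pos: [0.4359, 0.0104, 0.1594]
eef_rot: [3.138, 0.005, 3.009]
force: [1.7, -0.2, -0.5]
width: 0.021
grip_force: 68.7
```

Emit:
send_rows([
  [[0, 0.0, 0, 0, 0], [-0.02, 0.012, 0, 0, 0], [-0.04, 0.012, 0, 0, 0], [-0.06, 0.012, 0, 0, 0], [-0.07, 0.012, 0, 0, 0], [-0.07, 0.012, 0, 0, 0], [-0.07, 0.012, 0, 0, 0]],
])

```text
time: 16.85
tcp_pos: [0.5065, 0.0108, 0.1591]
eef_rot: [3.139, 0.003, 3.009]
force: [-0.5, 0.3, -1.9]
width: 0.0209
grip_force: 69.1
```

```bash
python3 go.py .554,.0186,.16 .554,.0186,.018; python3 - <<'E'
from h import *
from workcell import env,cams
r=cams.read_camera("top");s=cams.read_camera("scene");np.savez("top2.npz",**r);np.savez("scene2.npz",**s)
c=cv2.resize(r["pixels"][120:240,265:365],None,fx=4,fy=4,interpolation=cv2.INTER_CUBIC)
c2=cv2.resize(s["pixels"][180:300,270:400],None,fx=3,fy=4,interpolation=cv2.INTER_CUBIC)
cv2.imwrite("pics/t3.png",np.hstack([c,c2]))
E
```

```text
.554,.0186,.16 [-0.0461  0.0141 -0.0007]
.554,.0186,.018 [-0.0457  0.0137  0.1413]
[0.5065 0.0108 0.1591] [3.139e+00 3.000e-03 3.009e+00] [ 0.02   0.295 -0.116  1.158  0.002  0.152] 16.85
```

View pics/t3.png

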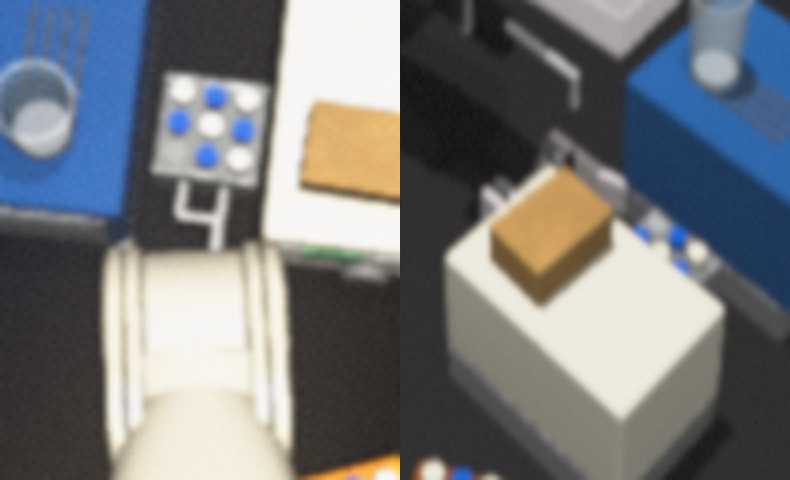

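The crops show the rack gap still clear, with the rod end near (219,200) in the left panel. In the scene panel the hook's corner is at (577,75) and its finger end at (575,105). I'll check the tip prediction against both.

```bash
python3 - <<'E'
from h import *
from workcell import env
s=env.sense();M=toolT(s);p=s['tcp_pos'];hx=-M[:3,0];o=p-.002*hx;o[2]=p[2]-.007
tip=o+.15*hx;top=tip+[0,0,.034]
print(tip)
for n in("top2","scene2"):
    d=np.load(n+".npz");print(n,proj(d["mtx"],d["T"],[tip,top]).round(1).tolist())
print("obs scene end/corner",[270+175/3,180+105/4],[270+177/3,180+73/4],"obs top", [265+219/4,120+205/4])
d=np.load("top2.npz");K,T=d["mtx"],d["T"]
f=lambda q,z:ray(K,T,np.array(q)/4+[264.9,119.9],z).round(4)[:,:2].tolist()
print("bar",f([[180,216],[224,221]],.028),f([[176,214],[226,219]],.028),"blk top",f([[153,173],[258,186],[268,82],[168,72]],.048))
im=d["pixels"];cv2.imwrite("pics/t4.png",cv2.resize(im[155:190,295:340],None,fx=14,fy=14,interpolation=cv2.INTER_CUBIC))
E
```

```text
[ 0.65307268 -0.00858793  0.15284974]
top2 [[318.6, 175.6], [318.7, 173.2]]
scene2 [[327.8, 206.1], [328.1, 197.2]]
obs scene end/corner [328.3333333333333, 206.25] [329.0, 198.25] obs top [319.75, 171.25]
bar [[0.688, 0.0201], [0.6826, -0.0182]] [[0.6899, 0.0236], [0.6844, -0.02]] blk top [[0.7221, 0.0425], [0.7083, -0.048], [0.8015, -0.0595], [0.8128, 0.0277]]
```

View pics/t4.png

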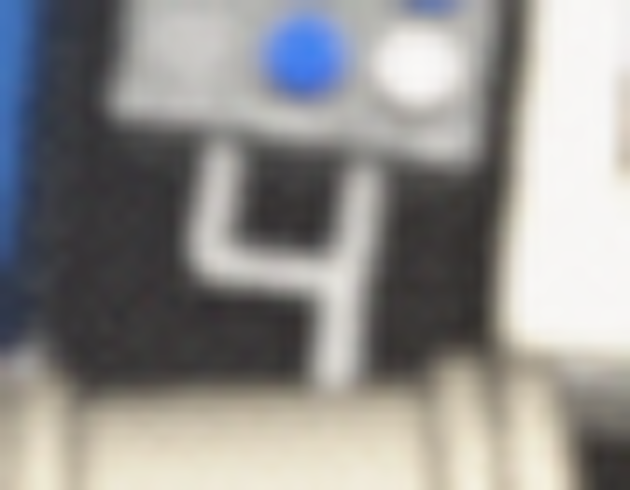

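The measured tip agrees with the prediction to within 1 px, and the gap middle is at (0.702,−0.001). I'll move over it and lower.

Emit:
send_rows([
  [[-0.02, 0.007, 0, 0, 0], [-0.04, 0.014, 0, 0, 0], [-0.0475, 0.014, 0, 0, 0], [-0.0475, 0.014, 0, 0, 0], [-0.0475, 0.014, 0.03, 0, 0], [-0.0475, 0.014, 0.06, 0, 0], [-0.0475, 0.014, 0.08, 0, 0], [-0.0475, 0.014, 0.08, 0, 0]],
])

```text
time: 17.75
tcp_pos: [0.5525, 0.0186, 0.0766]
eef_rot: [3.14, -0.004, 3.009]
force: [-0.5, -1.0, -1.0]
width: 0.0209
grip_force: 69.0
```

```bash
python3 go.py .5555,.0184,.018; python3 - <<'E'
from h import *
from workcell import env,cams
s=env.sense();M=toolT(s);p=s['tcp_pos'];hx=-M[:3,0];o=p-.002*hx;o[2]=p[2]-.007
tip=o+.15*hx;print(tip,s['force'])
r=cams.read_camera("top");im=r["pixels"];print(proj(r["mtx"],r["T"],[tip,tip+[0,0,.034],[.702,-.001,.028]]))
cv2.imwrite("pics/t5.png",cv2.resize(im[155:190,295:340],None,fx=14,fy=14,interpolation=cv2.INTER_CUBIC))
E
```

```text
.5555,.0184,.018 [-0.0032  0.0001  0.0586]
[0.5525 0.0186 0.0766] [ 3.14  -0.004  3.009] [ 0.033  0.459 -0.102  1.013  0.002  0.165] 17.75
[ 0.69921868 -0.00086478  0.06904394] [-0.50493833 -0.96418783 -1.01641526]
[[315.82495924 167.83977344]
 [315.82978319 165.39594899]
 [315.83928133 169.85919577]]
```

View pics/t5.png

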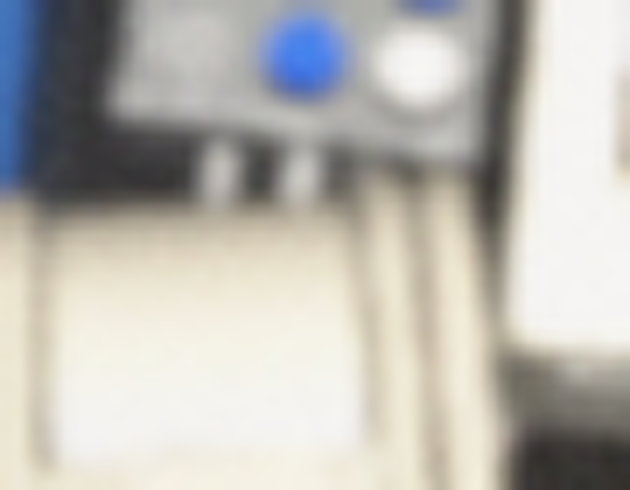

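The rod end (297,150) sits midway between the bar's side arms (222 and 365). Lowering now.

Emit:
send_rows([
  [[-0.003, 0, 0, 0, 0], [-0.003, 0, 0.015, 0, 0], [-0.003, 0, 0.03, 0, 0], [-0.003, 0, 0.045, 0, 0], [-0.003, 0, 0.055, 0, 0], [-0.003, 0, 0.055, 0, 0], [-0.003, 0, 0.055, 0, 0]],
])

```text
time: 18.5
tcp_pos: [0.5608, 0.0188, 0.0257]
eef_rot: [3.138, 0.006, 3.01]
force: [0.2, -1.2, -0.8]
width: 0.0206
grip_force: 69.0
```

Emit:
send_rows([
  [[0.004, 0, 0.004, 0, 0], [0.004, 0, 0.006, 0, 0], [0.004, 0, 0.006, 0, 0]],
])

```text
time: 18.8
tcp_pos: [0.557, 0.0202, 0.0197]
eef_rot: [3.137, 0.006, 3.01]
force: [0.6, 3.4, 3.0]
width: 0.0211
grip_force: 73.0
```

```bash
python3 - <<'E'
from workcell import env
s=env.sense();print({k:s[k].round(3) for k in('tcp_pos','eef_rot','force','torque','dq')})
E
```

```text
{'tcp_pos': array([0.557, 0.02 , 0.02 ]), 'eef_rot': array([3.137, 0.006, 3.01 ]), 'force': array([0.571, 3.391, 2.96 ]), 'torque': array([ 0.65 , -0.005,  0.009]), 'dq': array([ 0.002,  0.002,  0.004,  0.007, -0.002, -0.   ])}
```

Something on the right touches the gripper lightly below z≈25 mm, probably the stop's bridge. The finger already overlaps the bar at 25 mm, so I'll raise to there and start the pull.

Emit:
send_rows([
  [[0, 0.001, -0.003, 0, 0], [0, 0.001, -0.005, 0, 0], [0, 0.001, -0.005, 0, 0]],
])

```text
time: 19.1
tcp_pos: [0.556, 0.0199, 0.0238]
eef_rot: [3.139, 0.004, 3.009]
force: [1.0, 0.9, -1.2]
width: 0.0209
grip_force: 69.2
```

```bash
python3 - <<'E'
from workcell import env
s=env.sense();print({k:s[k].round(3) for k in('tcp_pos','eef_rot','force','torque')})
E
```

```text
{'tcp_pos': array([0.556, 0.02 , 0.024]), 'eef_rot': array([3.139, 0.004, 3.009]), 'force': array([ 1.039,  0.902, -1.155]), 'torque': array([ 0.007, -0.001,  0.012])}
```

```bash
python3 - <<'E'
from h import *
o=np.array([.567,.021]);a=np.radians(-7.6);ex=np.array([np.cos(a),np.sin(a)]);ey=np.array([-ex[1],ex[0]])
st=lambda P:[( (p[:2]-o)@ex*1e3).round(1) for p in P]+[((p[:2]-o)@ey*1e3).round(1) for p in P]
d=np.load("w2.npz")
im=d["im"];print(im[70:150:4,238:252:3].max(2).tolist())
print("wrist pad far end",st(ray(d["K"],d["T"],[[246,82],[246,110],[238,143]],.04)))
d=np.load("top0.npz")
f=lambda p,z:ray(d["mtx"],d["T"],np.array(p)/5+[269.9,129.9],z)
print("top pad far ends",st(f([[155,341],[259,352],[153,375],[253,388]],.04)))
print("bar",st(np.array([[.6855,.001]])))
E
```

```text
[[47, 46, 41, 32, 27], [48, 44, 41, 30, 31], [49, 49, 48, 28, 32], [31, 35, 111, 93, 84], [39, 39, 51, 78, 84], [37, 35, 36, 20, 25], [248, 142, 100, 44, 31], [254, 193, 120, 73, 64], [254, 193, 117, 75, 76], [248, 182, 118, 75, 71], [255, 169, 112, 74, 71], [135, 85, 74, 62, 102], [148, 83, 73, 60, 98], [150, 87, 73, 60, 106], [153, 125, 74, 60, 109], [152, 133, 79, 61, 109], [134, 117, 84, 72, 53], [43, 77, 125, 77, 48], [45, 89, 141, 91, 47], [44, 44, 51, 37, 32]]
wrist pad far end [np.float64(39.8), np.float64(17.0), np.float64(-12.3), np.float64(31.3), np.float64(30.8), np.float64(37.5)]
top pad far ends [np.float64(29.5), np.float64(29.7), np.float64(6.0), np.float64(4.5), np.float64(35.9), np.float64(-35.8), np.float64(34.5), np.float64(-34.4)]
bar [np.float64(120.1), np.float64(-4.2)]
```

Emit:
send_rows([
  [[0.005, 0, 0, 0, 0], [0.01, 0, 0, 0, 0], [0.014, 0, 0, 0, 0], [0.018, 0, 0, 0, 0], [0.022, 0, 0, 0, 0], [0.026, 0, 0, 0, 0], [0.03, 0, 0, 0, 0]],
])

```text
time: 19.8
tcp_pos: [0.5262, 0.0242, 0.0237]
eef_rot: [3.139, 0.005, 3.01]
force: [1.7, -0.8, -2.1]
width: 0.0205
grip_force: 69.0
```

Emit:
send_rows([
  [[0.004, 0, 0.001, 0, 0], [0.008, 0, 0.002, 0, 0], [0.012, 0, 0.003, 0, 0], [0.016, 0, 0.003, 0, 0], [0.02, 0, 0.003, 0, 0], [0.024, 0, 0.003, 0, 0], [0.028, 0, 0.003, 0, 0], [0.032, 0, 0.003, 0, 0], [0.035, 0, 0.003, 0, 0]],
])

```text
time: 20.7
tcp_pos: [0.4913, 0.0288, 0.0204]
eef_rot: [3.139, 0.004, 3.01]
force: [4.1, -0.4, 0.8]
width: 0.0209
grip_force: 69.2
```

```bash
cat > rk.py <<'E'
from h import *
from workcell import env,cams
s=env.sense();hx=-toolT(s)[:3,0];p=s['tcp_pos'];print("F along pull",(s['force']@hx).round(2),s['force'].round(2),s['torque'].round(3),p.round(4))
r=cams.read_camera("top");im=r["pixels"].astype(int);K,T=r["mtx"],r["T"]
b=p-.002*hx+.146*hx-hx*.0035;b[2]=.028   # bar if hooked
for off in(.075,):
    c=b+off*hx;c[2]=.055;print("expected blk centre px",proj(K,T,c).round(1))
m=((im[...,0]-im[...,2]>70)).astype(np.uint8);m[:, :300]=0;m[:,336:]=0;m[:125]=0;m[240:]=0
n,l,st,ce=cv2.connectedComponentsWithStats(m)
print([(ce[i].round(1).tolist(),int(st[i,4])) for i in range(1,n) if st[i,4]>5])
E
python3 rk.py
```

```text
F along pull 4.09 [ 4.07 -0.43  0.8 ] [-0.152 -0.987 -0.   ] [0.4913 0.0288 0.0204]
expected blk centre px [[315.4 167.2]]
[([300.0, 128.5], 8), ([317.0, 159.7], 24), ([307.6, 166.0], 25), ([324.0, 168.4], 25), ([314.6, 175.0], 25)]
```

The rack follows: its cap centroid at (315.8,167.3) is where it should be. Continuing.

Emit:
send_rows([
  [[0.003, 0, 0, 0, 0], [0.006, 0, 0, 0, 0], [0.009, 0, 0, 0, 0], [0.012, 0, 0, 0, 0], [0.015, 0, 0, 0, 0], [0.018, 0, 0, 0, 0], [0.021, 0, 0, 0, 0], [0.024, 0, 0, 0, 0], [0.027, 0, 0, 0, 0], [0.029, 0, 0, 0, 0]],
])

```text
time: 21.75
tcp_pos: [0.4626, 0.0327, 0.0203]
eef_rot: [3.139, 0.004, 3.01]
force: [2.7, -0.6, -1.3]
width: 0.0208
grip_force: 68.9
```

```bash
python3 rk.py
```

```text
F along pull 2.75 [ 2.7  -0.61 -1.27] [-0.063 -0.183 -0.022] [0.4626 0.0327 0.0203]
expected blk centre px [[314.5 175.4]]
[([300.0, 129.0], 9), ([316.0, 167.7], 24), ([306.7, 174.0], 24), ([323.0, 176.5], 26), ([313.6, 182.8], 26)]
```

Emit:
send_rows([
  [[0.002, 0, 0, 0, 0], [0.004, 0, 0, 0, 0], [0.006, 0, 0, 0, 0], [0.008, 0, 0, 0, 0], [0.01, 0, 0, 0, 0], [0.012, 0, 0, 0, 0], [0.013, 0, 0, 0, 0]],
])

```text
time: 22.5
tcp_pos: [0.45, 0.0344, 0.0203]
eef_rot: [3.139, 0.005, 3.01]
force: [2.3, -0.9, -2.3]
width: 0.0211
grip_force: 68.9
```

Emit:
send_rows([
  [[0.001, 0, 0, 0, 0], [0.002, 0, 0, 0, 0]],
])

```text
time: 22.7
tcp_pos: [0.4482, 0.0346, 0.0203]
eef_rot: [3.139, 0.005, 3.01]
force: [1.7, -0.5, -1.2]
width: 0.0208
grip_force: 68.9
```

```bash
python3 rk.py
```

```text
F along pull 1.78 [ 1.74 -0.45 -1.23] [-0.046 -0.383 -0.018] [0.4482 0.0346 0.0203]
expected blk centre px [[314.  179.5]]
[([300.1, 129.1], 11), ([315.6, 172.0], 25), ([306.3, 178.0], 24), ([322.7, 180.5], 26), ([313.3, 187.0], 24)]
```

Emit:
send_rows([
  [[0.001, 0, 0, 0, 0], [0.002, 0, 0, 0, 0], [0.003, 0, 0, 0, 0], [0.004, 0, 0, 0, 0]],
])

```text
time: 23.15
tcp_pos: [0.4442, 0.0351, 0.0203]
eef_rot: [3.139, 0.005, 3.01]
force: [1.5, -0.6, -1.5]
width: 0.0211
grip_force: 68.9
```

Emit:
send_rows([
  [[0.001, 0, 0, 0, 0], [0.002, 0, 0, 0, 0]],
])

```text
time: 23.35
tcp_pos: [0.4422, 0.0354, 0.0203]
eef_rot: [3.139, 0.005, 3.01]
force: [2.1, 0.1, -1.5]
width: 0.0212
grip_force: 68.9
```

Emit:
send_rows([
  [[0.001, 0, 0, 0, 0], [0.0018, 0, 0, 0, 0]],
])

```text
time: 23.55
tcp_pos: [0.4404, 0.0357, 0.0202]
eef_rot: [3.139, 0.005, 3.01]
force: [1.6, 0.5, -2.1]
width: 0.0208
grip_force: 68.9
```

Emit:
send_rows([
  [[0.001, 0, 0, 0, 0], [0.0018, 0, 0, 0, 0]],
])

```text
time: 23.75
tcp_pos: [0.4386, 0.0359, 0.0202]
eef_rot: [3.139, 0.005, 3.01]
force: [2.1, -0.2, -1.7]
width: 0.0212
grip_force: 68.9
```

Emit:
send_rows([
  [[0.001, 0, 0, 0, 0], [0.0018, 0, 0, 0, 0]],
])

```text
time: 23.95
tcp_pos: [0.4368, 0.0361, 0.0202]
eef_rot: [3.139, 0.005, 3.01]
force: [2.6, -0.0, -1.0]
width: 0.0211
grip_force: 68.9
```

Emit:
send_rows([
  [[0.001, 0, 0, 0, 0], [0.0018, 0, 0, 0, 0]],
])

```text
time: 24.15
tcp_pos: [0.435, 0.0364, 0.0202]
eef_rot: [3.139, 0.005, 3.01]
force: [2.2, -0.4, -1.2]
width: 0.0209
grip_force: 68.9
```

Emit:
send_rows([
  [[0.001, 0, 0, 0, 0], [0.0018, 0, 0, 0, 0]],
])

```text
time: 24.35
tcp_pos: [0.4333, 0.0366, 0.0202]
eef_rot: [3.139, 0.005, 3.01]
force: [3.0, -0.3, -1.2]
width: 0.0209
grip_force: 68.9
```

Emit:
send_rows([
  [[0.0008, 0, 0, 0, 0], [0.0015, 0, 0, 0, 0]],
])

```text
time: 24.55
tcp_pos: [0.4323, 0.0366, 0.0203]
eef_rot: [3.139, 0.006, 3.009]
force: [5.0, -1.7, -2.3]
width: 0.021
grip_force: 68.8
```

Emit:
send_rows([
  [[0.0004, 0, 0, 0, 0], [0.0004, 0, 0, 0, 0]],
])

```text
time: 24.75
tcp_pos: [0.4318, 0.0366, 0.0203]
eef_rot: [3.139, 0.005, 3.009]
force: [4.0, -1.8, -1.9]
width: 0.0208
grip_force: 68.9
```

```bash
python3 rk.py
```

```text
F along pull 4.23 [ 4.04 -1.82 -1.87] [-0.433 -0.699 -0.192] [0.4318 0.0366 0.0203]
expected blk centre px [[313.6 184.2]]
[([300.1, 129.1], 11), ([314.2, 176.4], 26), ([305.3, 183.0], 24), ([321.5, 185.0], 26), ([312.3, 191.6], 27)]
```

Emit:
send_rows([
  [[0.0004, 0, 0, 0, 0], [0.0007, 0, 0, 0, 0]],
])

```text
time: 25.0
tcp_pos: [0.4313, 0.0366, 0.0203]
eef_rot: [3.139, 0.006, 3.009]
force: [5.1, -2.8, -3.0]
width: 0.021
grip_force: 68.9
```

Sideways force is building, probably a corner rubbing on a cheek. I'll ease 1.5 mm to the right.

Emit:
send_rows([
  [[0, -0.001, 0, 0, 0], [0, -0.002, 0, 0, 0]],
])

```text
time: 25.2
tcp_pos: [0.4312, 0.0355, 0.0204]
eef_rot: [3.137, 0.006, 3.011]
force: [4.7, 1.5, -2.6]
width: 0.0211
grip_force: 68.8
```

```bash
python3 rk.py
```

```text
F along pull 4.49 [ 4.75  1.55 -2.57] [ 0.224 -0.923  0.256] [0.4312 0.0355 0.0204]
expected blk centre px [[313.8 184.4]]
[([300.1, 129.1], 11), ([314.0, 176.4], 25), ([305.0, 183.3], 24), ([321.4, 185.0], 25), ([312.3, 191.8], 26)]
```

Emit:
send_rows([
  [[0.0004, 0.0006, 0, 0, 0], [0.0006, 0.0006, 0, 0, 0]],
])

```text
time: 25.45
tcp_pos: [0.431, 0.036, 0.0204]
eef_rot: [3.138, 0.006, 3.01]
force: [7.2, -0.9, -3.6]
width: 0.0207
grip_force: 68.7
```

```bash
python3 rk.py
```

```text
F along pull 7.19 [ 7.16 -0.89 -3.55] [-0.141 -0.955  0.   ] [0.431  0.036  0.0204]
expected blk centre px [[313.7 184.4]]
[([300.1, 129.1], 11), ([314.0, 176.6], 25), ([305.0, 183.3], 24), ([321.4, 185.0], 25), ([312.2, 191.8], 26)]
```

Emit:
send_rows([
  [[0.0003, 0, 0, 0, 0], [0.0005, 0, 0, 0, 0]],
])

```text
time: 25.7
tcp_pos: [0.4309, 0.036, 0.0205]
eef_rot: [3.138, 0.007, 3.01]
force: [6.9, -0.8, -3.7]
width: 0.0204
grip_force: 68.7
```

Emit:
send_rows([
  [[0.0005, 0, 0, 0, 0], [0.0008, 0, 0, 0, 0]],
])

```text
time: 25.9
tcp_pos: [0.4307, 0.0361, 0.0206]
eef_rot: [3.138, 0.008, 3.01]
force: [8.3, -1.6, -4.4]
width: 0.0206
grip_force: 68.6
```

```bash
python3 rk.py
```

```text
F along pull 8.38 [ 8.28 -1.57 -4.37] [-0.167 -1.287  0.021] [0.4307 0.0361 0.0206]
expected blk centre px [[313.7 184.6]]
[([300.1, 129.1], 11), ([314.0, 176.6], 25), ([305.0, 183.4], 25), ([321.4, 185.0], 25), ([312.3, 192.0], 24)]
```

Emit:
send_rows([
  [[0.0005, 0.0002, 0, 0, 0], [0.001, 0.0002, 0, 0, 0], [0.001, 0.0002, 0, 0, 0]],
])

```text
time: 26.25
tcp_pos: [0.4304, 0.0362, 0.0207]
eef_rot: [3.138, 0.009, 3.01]
force: [9.1, -1.3, -4.9]
width: 0.0206
grip_force: 68.5
```

Emit:
send_rows([
  [[0.0004, 0, 0, 0, 0], [0.0006, 0, 0, 0, 0], [0.0006, 0, 0, 0, 0], [0.0006, 0, 0, 0, 0], [0.0006, 0, 0, 0, 0], [0.0006, 0, 0, 0, 0], [0.0006, 0, 0, 0, 0], [0.0006, 0, 0, 0, 0]],
])

```text
time: 27.05
tcp_pos: [0.4302, 0.0362, 0.0208]
eef_rot: [3.138, 0.01, 3.01]
force: [9.7, -2.5, -5.5]
width: 0.021
grip_force: 68.6
```

```bash
python3 rk.py
```

```text
F along pull 9.9 [ 9.71 -2.51 -5.51] [-0.309 -1.52  -0.07 ] [0.4302 0.0362 0.0208]
expected blk centre px [[313.6 184.7]]
[([300.1, 129.1], 11), ([314.0, 176.7], 24), ([305.0, 183.5], 26), ([321.4, 185.3], 27), ([312.3, 192.0], 24)]
```

The pull was held at about 10 N for 0.7 s, so the pads get about 8 N after roughly 2 N of sliding friction. I'll unload, back the finger off to the middle of the gap, and check before lifting.

Emit:
send_rows([
  [[-0.001, 0, 0, 0, 0], [-0.002, 0, 0, 0, 0], [-0.003, 0, 0, 0, 0], [-0.004, 0, 0, 0, 0], [-0.006, 0, 0, 0, 0], [-0.008, 0, 0, 0, 0], [-0.01, 0, 0, 0, 0], [-0.01, 0, 0, 0, 0]],
])

```text
time: 27.9
tcp_pos: [0.4364, 0.0349, 0.0199]
eef_rot: [3.139, 0.003, 3.01]
force: [-0.3, 0.2, -0.7]
width: 0.0211
grip_force: 69.1
```

```bash
python3 rk.py
```

```text
F along pull -0.32 [-0.3   0.17 -0.71] [-0.012  0.021  0.006] [0.4364 0.0349 0.0199]
expected blk centre px [[314.  182.9]]
[([300.1, 129.1], 11), ([314.0, 176.3], 24), ([305.0, 183.2], 23), ([321.5, 184.8], 28), ([312.3, 191.6], 27)]
```

Emit:
send_rows([
  [[-0.001, 0, 0, 0, 0], [-0.002, 0, -0.01, 0, 0], [-0.002, 0, -0.025, 0, 0], [-0.002, 0, -0.045, 0, 0], [-0.002, 0, -0.07, 0, 0], [-0.002, 0, -0.1, 0, 0], [-0.002, 0, -0.13, 0, 0], [-0.002, 0, -0.14, 0, 0], [-0.002, 0, -0.14, 0, 0]],
])

```text
time: 28.85
tcp_pos: [0.4396, 0.0344, 0.162]
eef_rot: [3.138, 0.009, 3.01]
force: [0.3, 0.2, -1.6]
width: 0.0207
grip_force: 69.1
```

```bash
python3 rk.py; python3 go.py .438,-.342,.16 .438,-.342,.0105
```

```text
F along pull 0.21 [ 0.26  0.22 -1.65] [-0.006 -0.014 -0.046] [0.4396 0.0344 0.162 ]
expected blk centre px [[314.1 182. ]]
[([300.0, 129.5], 10), ([314.0, 176.3], 24), ([305.0, 183.2], 23), ([321.4, 184.8], 26), ([312.4, 191.3], 23)]
.438,-.342,.16 [-0.049  -0.3731 -0.0005]
.438,-.342,.0105 [-0.0482 -0.3736  0.149 ]
[0.4385 0.0343 0.1605] [3.138 0.006 3.01 ] [ 0.077  0.165 -0.282  1.118  0.002  0.209] 28.9
```

Emit:
send_rows([
  [[-0.005, -0.04, 0, -2, 0], [-0.01, -0.08, 0, -4, 0], [-0.016, -0.12, 0, -6, 0], [-0.021, -0.16, 0, -7.5, 0], [-0.026, -0.2, 0, -7.5, 0], [-0.032, -0.24, 0, -7.5, 0], [-0.037, -0.28, 0, -7.5, 0], [-0.042, -0.32, 0, -7.5, 0], [-0.048, -0.36, 0, -7.5, 0], [-0.049, -0.373, 0, -7.5, 0]],
])

```text
time: 29.9
tcp_pos: [0.4366, -0.3449, 0.1567]
eef_rot: [3.138, 0.002, 3.137]
force: [0.5, 0.1, -1.0]
width: 0.0213
grip_force: 69.3
```

Emit:
send_rows([
  [[0, 0, 0, 0, 0], [0, 0, 0, 0, 0], [0, 0, 0.04, 0, 0], [0, 0, 0.08, 0, 0], [0, 0, 0.11, 0, 0], [0, 0, 0.125, 0, 0], [0, 0, 0.13, 0, 0]],
])

```text
time: 30.6
tcp_pos: [0.4369, -0.3383, 0.0268]
eef_rot: [3.135, 0.0, -3.14]
force: [0.3, 0.6, -1.7]
width: 0.0207
grip_force: 69.3
```

```bash
python3 go.py .438,-.342,.0105; python3 - <<'E'
from workcell import env
s=env.sense();print(s['force'].round(2),s['torque'].round(3))
E
```

```text
.438,-.342,.0105 [-0.0011 -0.0038  0.0163]
[ 0.4369 -0.3383  0.0268] [ 3.135  0.    -3.14 ] [-0.662  0.516 -0.159  0.9    0.005 -0.663] 30.6
[ 0.31  0.65 -1.66] [ 0.019  0.046 -0.006]
```

Emit:
send_rows([
  [[-0.001, -0.003, 0.006, 0, 0], [-0.001, -0.003, 0.012, 0, 0], [-0.001, -0.003, 0.015, 0, 0], [-0.001, -0.003, 0.015, 0, 0]],
])

```text
time: 31.0
tcp_pos: [0.4397, -0.3446, 0.0145]
eef_rot: [3.139, 0.005, 3.141]
force: [-0.2, 0.3, -1.2]
width: 0.0209
grip_force: 69.3
```

```bash
python3 go.py .438,-.342,.0098; python3 - <<'E'
from workcell import env
s=env.sense();print(s['force'].round(2),s['torque'].round(3))
E
```

```text
.438,-.342,.0098 [0.0017 0.0025 0.0047]
[ 0.4397 -0.3446  0.0145] [3.139 0.005 3.141] [-0.667  0.537 -0.16   0.871  0.005 -0.666] 31.0
[-0.23  0.33 -1.19] [-0.054  0.036 -0.019]
```

Emit:
send_rows([
  [[0.001, 0.002, 0.002, 0, 0], [0.001, 0.002, 0.003, 0, 0], [0.001, 0.002, 0.004, 0, 0], [0.001, 0.002, 0.004, 0, 0]],
])

```text
time: 31.4
tcp_pos: [0.4385, -0.3425, 0.0103]
eef_rot: [3.139, 0.005, 3.141]
force: [-0.4, -0.5, -1.1]
width: 0.0213
grip_force: 69.3
```

Emit:
send_rows([
  [[0, 0, 0.0006, 0, 0], [0, 0, 0.0012, 0, 0], [0, 0, 0.0012, 0, 0]],
])

```text
time: 31.7
tcp_pos: [0.4387, -0.3427, 0.0099]
eef_rot: [3.14, 0.005, 3.141]
force: [-1.7, 1.0, 4.3]
width: 0.021
grip_force: 70.2
```

Contact. I'll release, then rise.

Emit:
send_rows([
  [[0, 0, 0, 0, 0.3], [0, 0, 0, 0, 0.7], [0, 0, 0, 0, 1], [0, 0, 0, 0, 1], [0, 0, -0.01, 0, 1], [0, 0, -0.04, 0, 1], [0, 0, -0.08, 0, 1], [0, 0, -0.13, 0, 1], [0, 0, -0.15, 0, 1], [0, 0, -0.15, 0, 1]],
])

```text
time: 32.7
tcp_pos: [0.4402, -0.3448, 0.1645]
eef_rot: [-3.138, 0.013, 3.141]
force: [0.6, -0.1, -0.4]
width: 0.0855
grip_force: 0.0
```

```bash
python3 rk.py; python3 - <<'E'
from h import *
from workcell import env,cams
im,K,T,s=wrist(env,cams);g=im.max(2);print(s['tcp_pos'],s['width'])
for r in(150,170,190,210,230):
    x=np.where(g[r,280:345]<60)[0]+280
    if len(x):print(r,x.min(),x.max(),ray(K,T,[[(x.min()+x.max()+1)/2,r]],.039).round(4).tolist())
col=g[100:300,312];print(''.join('#' if v<60 else '.' for v in col))
E
```

```text
F along pull 0.61 [ 0.62 -0.15 -0.39] [-0.015 -0.031  0.002] [ 0.4402 -0.3448  0.1645]
expected blk centre px [[417.1 178.9]]
[([300.0, 129.0], 9), ([314.0, 176.3], 24), ([305.1, 183.1], 22), ([321.4, 184.8], 26), ([312.3, 191.7], 26)]
[ 0.43898992 -0.34384167  0.16184874] 0.08530839809673806
150 308 329 [[0.394, -0.3407, 0.039]]
170 308 329 [[0.4122, -0.3407, 0.039]]
190 308 328 [[0.4311, -0.3411, 0.039]]
210 308 328 [[0.4509, -0.3411, 0.039]]
230 308 328 [[0.4716, -0.3411, 0.039]]
....................................#####...########################################################################################################....................................................
```

```bash
python3 -c "
from workcell import job
print(job.hand_in())"
```

```text
the job is handed in; nothing more can be done
None
```

The rack is pulled out onto the two end-stop pads (pull held at about 10 N for 0.7 s, roughly 8 N on the pads after friction), the hook is back upright on its mat, and the job was handed in at about 33 s, with no verdict returned.

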